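# Pack the parts boxes into the spares case from the red corner

## Task

Lay the half-open lid of the spares case gently right back onto its stop, then pack every small blue parts box into the case in one tight row along the far wall: right way up, short sides to that wall, the first one hard into the red-marked corner, each next one pushed up against the one before, with no gaps. When all are in, swing the lid over and lower it gently until it is fully shut, leaving the bottles, tin and pliers as they are.

Things in the scene. Friction and masses are not known exactly. Their poses are not given: they have to be found in the camera images.
- case: Plywood spares case, fixed: 102 (x) x 212 (y) x 32 mm outside, walls 6 mm, floor 5 mm, inside 90 x 200 x 27 mm deep; origin at the centre of its underside, x away from the robot to the hinge side, y left. It stands, like the boxes, in a trough of the worktop between a front panel 42 mm high (inner face at world x = 0.37) and the track deck, 68 mm high (face at x = 0.57).
- corner (a point): The reference corner inside the case: where the inner faces of the far wall and the left wall meet the inner floor (marked by red paint on the floor and the rims). Same axes as the case, so the inside of the case has negative x and negative y here, and a box in the corner has its centre at about x = -24.5 mm, y = -17.5 mm, each further box 35 mm (its width) further to the right.
- lid (a joint): Angle of the plywood lid (102 x 212 x 6 mm, plus tab): 0 = shut on the rim; 2.25 rad = laid fully back on its stop, leaning away over the far side. Its hinge runs along the top of the far wall (point lid_hinge) and is stiff (0.16 N m, about 1.5 N at the tab): the lid stays where it is left and can be pushed with closed fingers against its edge or face.
- lid_hinge (a point): Point on the lid's hinge line at the middle of the case's far wall, 33 mm above the worktop. Same axes as the case.
- lid_tab (a point): Middle of the outer end of the lid's dark finger tab, 118 mm from the hinge line; moves with the lid. The tab, 44 mm wide, 6 mm thick, stands out 16 mm from the middle of the lid's front edge; when shut it overhangs the front wall and can be pinched across its width.
- box_1: Small blue parts box with a fixed white cover, 35 mm (x) by 49 mm (y) by 20 mm, 30 g, origin at the centre of its underside; all five are alike and 3 or 4 of them are present in a run. At the start it lies flat to the right of the case with its long side roughly across the worktop (along world x).
- box_2: Small blue parts box with a fixed white cover, 35 mm (x) by 49 mm (y) by 20 mm, 30 g, origin at the centre of its underside; all five are alike and 3 or 4 of them are present in a run. At the start it lies flat to the right of the case with its long side roughly across the worktop (along world x).
- box_3: Small blue parts box with a fixed white cover, 35 mm (x) by 49 mm (y) by 20 mm, 30 g, origin at the centre of its underside; all five are alike and 3 or 4 of them are present in a run. At the start it lies flat to the right of the case with its long side roughly across the worktop (along world x).
- box_4: Small blue parts box with a fixed white cover, 35 mm (x) by 49 mm (y) by 20 mm, 30 g, origin at the centre of its underside; all five are alike and 3 or 4 of them are present in a run. At the start it lies flat to the right of the case with its long side roughly across the worktop (along world x).
- box_5: Small blue parts box with a fixed white cover, 35 mm (x) by 49 mm (y) by 20 mm, 30 g, origin at the centre of its underside; all five are alike and 3 or 4 of them are present in a run. At the start it lies flat to the right of the case with its long side roughly across the worktop (along world x).
- pliers: Bystander: a pair of blue-handled pliers (44 x 136 x 11 mm) lying left of the case; origin at the centre of its underside.
- glue_bottle: Bystander: white bottle with blue cap (32 mm across, 83 mm tall) standing at the left; origin at the centre of its underside.
- oil_bottle: Bystander: small dropper bottle with red nozzle (25 mm across, 85 mm tall) at the far right; origin at the centre of its underside.
- screw_tin: Bystander: round tin (54 mm across, 21 mm tall) at the right; origin at the centre of its underside.

How it is judged (in metres and radians):
On the way, in this order (a step that is already met when the one before it is completed fails the run):
1. the lid is laid fully back onto its stop (value of joint lid above 2.15 rad), for 0.2 s.
2. with the lid open, every box present is packed in the row (value of joint lid above 1.4 rad and x of each of box_1, box_2, box_3, box_4, box_5 in the frame of corner above -0.0285 m and z of box_1 in the frame of corner between -0.003 and 0.006 m and angle between each of box_1, box_2, box_3, box_4, box_5's own z axis and vertical below 0.1 rad and angle between the y axis of each of box_1, box_2, box_3, box_4, box_5 and the x axis of case, either way round below 0.1 rad and linear speed of each of box_1, box_2, box_3, box_4, box_5 below 0.02 m/s and (y of box_1 in the frame of corner between -0.0209 and -0.0134 m or y of box_1 in the frame of corner between -0.0577 and -0.0482 m or y of box_1 in the frame of corner between -0.0945 and -0.083 m or y of box_1 in the frame of corner between -0.1313 and -0.1178 m) and z of box_2 in the frame of corner between -0.003 and 0.006 m and (y of box_2 in the frame of corner between -0.0209 and -0.0134 m or y of box_2 in the frame of corner between -0.0577 and -0.0482 m or y of box_2 in the frame of corner between -0.0945 and -0.083 m or y of box_2 in the frame of corner between -0.1313 and -0.1178 m) and z of box_3 in the frame of corner between -0.003 and 0.006 m and (y of box_3 in the frame of corner between -0.0209 and -0.0134 m or y of box_3 in the frame of corner between -0.0577 and -0.0482 m or y of box_3 in the frame of corner between -0.0945 and -0.083 m or y of box_3 in the frame of corner between -0.1313 and -0.1178 m) and z of box_4 in the frame of corner between -0.003 and 0.006 m and (y of box_4 in the frame of corner between -0.0209 and -0.0134 m or y of box_4 in the frame of corner between -0.0577 and -0.0482 m or y of box_4 in the frame of corner between -0.0945 and -0.083 m or y of box_4 in the frame of corner between -0.1313 and -0.1178 m) and z of box_5 in the frame of corner between -0.003 and 0.006 m and (y of box_5 in the frame of corner between -0.0209 and -0.0134 m or y of box_5 in the frame of corner between -0.0577 and -0.0482 m or y of box_5 in the frame of corner between -0.0945 and -0.083 m or y of box_5 in the frame of corner between -0.1313 and -0.1178 m) and (y of box_1 in the frame of corner between -0.0209 and -0.0134 m or y of box_2 in the frame of corner between -0.0209 and -0.0134 m or y of box_3 in the frame of corner between -0.0209 and -0.0134 m or y of box_4 in the frame of corner between -0.0209 and -0.0134 m or y of box_5 in the frame of corner between -0.0209 and -0.0134 m) and (y of box_1 in the frame of corner between -0.0577 and -0.0482 m or y of box_2 in the frame of corner between -0.0577 and -0.0482 m or y of box_3 in the frame of corner between -0.0577 and -0.0482 m or y of box_4 in the frame of corner between -0.0577 and -0.0482 m or y of box_5 in the frame of corner between -0.0577 and -0.0482 m) and (y of box_1 in the frame of corner between -0.0945 and -0.083 m or y of box_2 in the frame of corner between -0.0945 and -0.083 m or y of box_3 in the frame of corner between -0.0945 and -0.083 m or y of box_4 in the frame of corner between -0.0945 and -0.083 m or y of box_5 in the frame of corner between -0.0945 and -0.083 m)), for 0.2 s.
3. the lid is shut (value of joint lid below 0.04 rad), for 0.2 s.
At the end, for the whole second after the job is handed in: Lid shut (under 0.04 rad). All boxes present upright on the case floor, at rest, square within 0.1 rad, short side within 4 mm of the far wall, in one row from the red corner: the first within 3.5 mm of the left wall; each further one adds at most 2 mm of gap to the row (x of each of box_1, box_2, box_3, box_4, box_5 in the frame of corner above -0.0285 m and z of box_1 in the frame of corner between -0.003 and 0.006 m and angle between each of box_1, box_2, box_3, box_4, box_5's own z axis and vertical below 0.1 rad and angle between the y axis of each of box_1, box_2, box_3, box_4, box_5 and the x axis of case, either way round below 0.1 rad and linear speed of each of box_1, box_2, box_3, box_4, box_5 below 0.02 m/s and (y of box_1 in the frame of corner between -0.0209 and -0.0134 m or y of box_1 in the frame of corner between -0.0577 and -0.0482 m or y of box_1 in the frame of corner between -0.0945 and -0.083 m or y of box_1 in the frame of corner between -0.1313 and -0.1178 m) and z of box_2 in the frame of corner between -0.003 and 0.006 m and (y of box_2 in the frame of corner between -0.0209 and -0.0134 m or y of box_2 in the frame of corner between -0.0577 and -0.0482 m or y of box_2 in the frame of corner between -0.0945 and -0.083 m or y of box_2 in the frame of corner between -0.1313 and -0.1178 m) and z of box_3 in the frame of corner between -0.003 and 0.006 m and (y of box_3 in the frame of corner between -0.0209 and -0.0134 m or y of box_3 in the frame of corner between -0.0577 and -0.0482 m or y of box_3 in the frame of corner between -0.0945 and -0.083 m or y of box_3 in the frame of corner between -0.1313 and -0.1178 m) and z of box_4 in the frame of corner between -0.003 and 0.006 m and (y of box_4 in the frame of corner between -0.0209 and -0.0134 m or y of box_4 in the frame of corner between -0.0577 and -0.0482 m or y of box_4 in the frame of corner between -0.0945 and -0.083 m or y of box_4 in the frame of corner between -0.1313 and -0.1178 m) and z of box_5 in the frame of corner between -0.003 and 0.006 m and (y of box_5 in the frame of corner between -0.0209 and -0.0134 m or y of box_5 in the frame of corner between -0.0577 and -0.0482 m or y of box_5 in the frame of corner between -0.0945 and -0.083 m or y of box_5 in the frame of corner between -0.1313 and -0.1178 m) and (y of box_1 in the frame of corner between -0.0209 and -0.0134 m or y of box_2 in the frame of corner between -0.0209 and -0.0134 m or y of box_3 in the frame of corner between -0.0209 and -0.0134 m or y of box_4 in the frame of corner between -0.0209 and -0.0134 m or y of box_5 in the frame of corner between -0.0209 and -0.0134 m) and (y of box_1 in the frame of corner between -0.0577 and -0.0482 m or y of box_2 in the frame of corner between -0.0577 and -0.0482 m or y of box_3 in the frame of corner between -0.0577 and -0.0482 m or y of box_4 in the frame of corner between -0.0577 and -0.0482 m or y of box_5 in the frame of corner between -0.0577 and -0.0482 m) and (y of box_1 in the frame of corner between -0.0945 and -0.083 m or y of box_2 in the frame of corner between -0.0945 and -0.083 m or y of box_3 in the frame of corner between -0.0945 and -0.083 m or y of box_4 in the frame of corner between -0.0945 and -0.083 m or y of box_5 in the frame of corner between -0.0945 and -0.083 m) and value of joint lid below 0.04 rad); the robot touches nothing.
It fails at once if the lid is slammed shut (faster than 2 rad/s over its last 0.3 rad) (value of joint lid below 0.3 rad and velocity of joint lid below -2 rad/s).
It fails at once if the lid is thrown back onto its stop (faster than 3 rad/s) (value of joint lid above 2 rad and velocity of joint lid above 3 rad/s).
It fails at once if a bottle, the tin or the pliers is moved more than 30 mm or toppled (distance of any of pliers, glue_bottle, oil_bottle, screw_tin from where it was at the start of the episode above 0.03 m or angle between any of pliers, glue_bottle, oil_bottle, screw_tin's own z axis and vertical above 0.5 rad).
Of box_1, box_2, box_3, box_4, box_5 only 3 to 4 are there at a start; the rules pass over those that are not, and their reading is None.
At some moment in a run one of box_1, box_2, box_3, box_4, box_5 may be knocked a few centimetres aside while the robot is not near it.
It also fails if it takes over 210 s, if anything falls off the work surface, if the arm or the gripper's body presses on something with over 40 N, if the wrist force passes 120 N, or if a joint passes its speed limit or range.

## Robot

A 7-joint arm with a two-finger parallel gripper is mounted at the origin on a cart in front of the work surface, level with it; the furniture and walls round the work are solid. World frame = base frame: x ahead of the robot, y to its left, z up, the work surface at z = 0. Lengths are in mm, angles in rad, forces in N, time in s.
With the tool pointing down it reaches from about 425 to 875 mm from the base axis. Payload 4.7 kg.
Tool frame: the origin (TCP) lies midway between the tips of the shut fingers; the grasp point (between the pads) lies 19 mm behind it; z points along the fingers, y is the line along which they close (so a half turn about z gives the same grasp; the last joint's range is limited). The gripper opens to 87 mm and grips with 3 to 60 N. Pads are 19 mm wide; open, the fingers measure 117 mm over their backs; the gripper's body (75 mm by 190 mm) begins 51 mm behind the grasp point.
Start: joints at [1.286, 0.321, -0.07, 1.45, 0.023, 1.371, -0.057], TCP at [191.322, -621.229, 190.987] pointing down, gripper open.
Joint ranges: [-2.86, 2.86], [-0.3, 2.09], [-1.38, 1.24], [0.06, 2.45], [-1.56, 4.7], [0.09, 2.05], [-2.69, 2.69]. Speed limits (rad/s): [2.57, 2.57, 3.14, 3.14, 3.14, 3.14, 3.14].

## Interface

Orientations are given as [roll, pitch, yaw] about the fixed x, y, z axes, in that order (R = Rz(yaw) Ry(pitch) Rx(roll)).
In Python, from cell import manip, imaging gives the robot as it stands. The module is installed in compiled form; this text tells all that it offers. Calls block until the motion is done:
- manip.movep(position, orientation): joint-space move of the TCP to a pose.
- manip.move_linear(position, rotation=None, rate=150, until_force=None): straight line of the TCP; rotation=None keeps the orientation; rate is the mean speed in mm/s. With until_force (N) it stops when the force on the tool has changed by that much, and returns True; else False.
- manip.move_joints(angles): joint-space move.
- manip.command_gripper(opening): finger opening in mm; the grip force is fixed at half the most; returns when the fingers have stopped.
- manip.dwell(seconds).
- manip.ik(position, orientation): joint angles nearest the present ones, or None.
- imaging.get_image(name): name is "scene" or "top" or "wrist"; returns the picture (420x560x3 uint8, blue, green, red); there is no depth.
- imaging.calibration(name): a dict with "mtx" (3x3 intrinsics, pixels), "R" (3x3) and "t" (3): a world point X has camera coordinates R X + t. Camera axes: x right, y down, z forward; pixel columns grow to the right and rows downward; lengths in mm; the calibration is good to about 2 mm. A picture is of the moment at which its call begins: read the wrist's pose just before it. calibration takes no time and is no camera call; for the wrist camera it gives the pose at the moment of the call.
A pose or a line that the arm cannot do raises manip.IKError and nothing moves.
- manip.close_job(): hands the job in; it is judged then, once.
Readings, each from a call of its own:
- manip.current_time(): time.
- manip.current_joints(): joint angles.
- manip.current_qd(): joint speeds.
- manip.current_joint_efforts(): joint torques, N m.
- manip.current_tool_pos(): TCP position.
- manip.current_tool_rot(): TCP orientation.
- manip.current_force(): force on the tool from outside, world axes, zero at the start.
- manip.current_moment(): the same for the moment, N m.
- manip.current_opening(): finger opening in mm.
- manip.current_grasp_force(): force on a finger pad.
Only numpy, scipy, OpenCV 4.12 (cv2) and the standard library are available. Lean on these libraries where they do the work, as an engineer would, in place of code of your own. Each camera call takes 0.05 s, during which the arm holds its last target. There are 200 camera calls.

## Working session

There is one attempt and no reset: what is moved stays moved. The work goes in short steps, each a Python script; the robot and the scene stay as the last script left them, time stands still between calls to the robot, and variables do not carry over. Pictures are saved under pics/ and viewed, at most 14 in all, crops included, and the job is handed in when it is done.

```bash
mkdir -p pics; python3 - <<'E'
from cell import manip, imaging
import cv2, numpy as np
for n in ("scene","top"):
    im=imaging.get_image(n); cv2.imwrite(f"pics/{n}0.png",im)
    c=imaging.calibration(n); print(n,c["mtx"].tolist(),(-c["R"].T@c["t"]).round(0),c["R"].round(2).tolist())
print(manip.current_time(),manip.current_tool_pos(),manip.current_tool_rot())
E
ls
```

```text
scene [[455.390655910169, 0.0, 283.2053551448192], [0.0, 455.390655910169, 208.05231187180445], [0.0, 0.0, 1.0]] [-556. -861.  680.] [[0.6, -0.8, -0.02], [-0.34, -0.24, -0.91], [0.72, 0.56, -0.42]]
top [[484.1655750710832, 0.0, 284.21781019973093], [0.0, 484.1655750710832, 205.11331541596743], [0.0, 0.0, 1.0]] [-358.   75. 1584.] [[-0.16, -0.99, -0.01], [-0.87, 0.15, -0.47], [0.47, -0.07, -0.88]]
0.1 [ 191.11259642 -620.69837538  189.98427369] [-3.13990356e+00  1.08080566e-04  2.98793091e-01]
pics
```

View pics/top0.png

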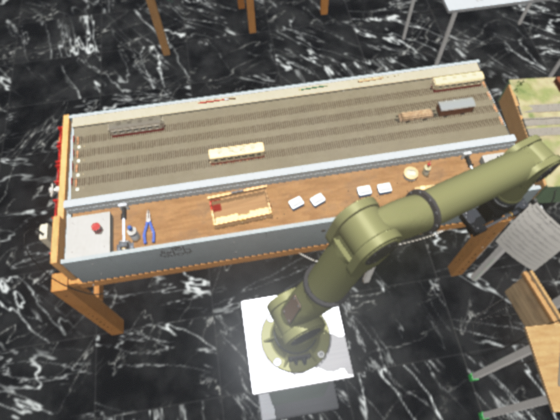

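View pics/scene0.png

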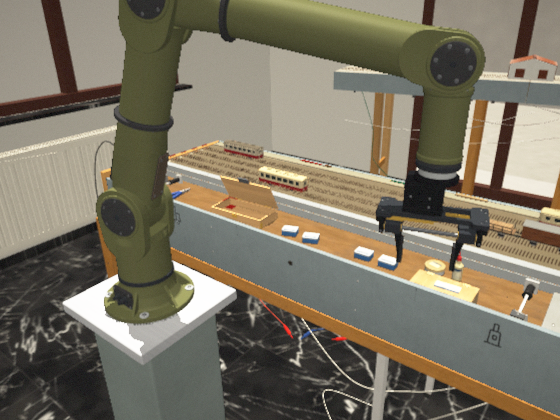

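```bash
cat > h.py <<'E'
from cell import manip, imaging
import cv2, numpy as np, math
PI=math.pi
def ray(cal,uv):
    uv=np.asarray(uv,float).reshape(-1,2)
    d=np.c_[uv,np.ones(len(uv))]@np.linalg.inv(cal["mtx"]).T@cal["R"]
    return -cal["R"].T@cal["t"], d
def onz(cal,uv,z):
    o,d=ray(cal,uv); return o+d*((z-o[2])/d[:,2])[:,None]
def tri(rays):
    A=np.zeros((3,3));b=np.zeros(3)
    for o,d in rays:
        d=d/np.linalg.norm(d);P=np.eye(3)-np.outer(d,d);A+=P;b+=P@o
    x=np.linalg.solve(A,b)
    return x,[np.linalg.norm((np.eye(3)-np.outer(d,d)/(d@d))@(x-o)) for o,d in rays]
def down(p,yaw=0): manip.movep(list(p),[PI,0,yaw])
def snap(n,f=None):
    c=imaging.calibration(n);im=imaging.get_image(n)
    if f: cv2.imwrite(f"pics/{f}.png",im); np.savez(f"pics/{f}.npz",**c)
    return c,im
E
python3 - <<'E'
from h import *
c=imaging.calibration("top")
print(onz(c,[(296,203),(318,200),(364,191),(384,188),(411,173),(428,171)],20).round(0))
print(onz(c,[(210,228),(271,219),(208,203),(268,190)],32).round(0))
c=imaging.calibration("wrist");print("wrist rel",(-c["R"].T@c["t"]-manip.current_tool_pos()).round(0),c["R"].round(2).tolist(),c["mtx"][0,0])
for p in [(450,60,280),(400,90,280),(430,-200,250),(520,100,280)]:
    q=manip.ik(p,[PI,0,0]); print(p,None if q is None else np.round(q,2))
E
```

```text
[[ 474.  -89.   20.]
 [ 472. -171.   20.]
 [ 481. -347.   20.]
 [ 480. -423.   20.]
 [ 527. -541.   20.]
 [ 524. -606.   20.]]
[[420. 231.  32.]
 [418.  12.  32.]
 [522. 229.  32.]
 [539.   5.  32.]]
wrist rel [ 65.  20. 194.] [[0.3, -0.96, -0.0], [-0.92, -0.29, 0.25], [-0.24, -0.07, -0.97]] 307.5743511940882
(450, 60, 280) [ 0.07 -0.12 -0.24  1.75 -0.03  1.5  -1.73]
(400, 90, 280) [ 0.11 -0.22 -0.33  1.83 -0.07  1.52 -1.78]
(430, -200, 250) [ 0.83 -0.07 -0.42  1.76 -0.03  1.44 -1.16]
(520, 100, 280) [ 0.01  0.05 -0.25  1.6   0.01  1.5  -1.82]
```

```bash
python3 - <<'E'
from h import *
V=[("c0",(430,60,280)),("c1",(430,160,280)),("b0",(430,-130,250)),("b1",(430,-210,250)),("b2",(430,-330,250)),("b3",(430,-410,250))]
down((430,-410,280)); 
for n,p in V[::-1]:
    down(p); manip.dwell(.3); snap("wrist",n)
print(manip.current_time())
def j(a,b,o): cv2.imwrite(o,cv2.resize(np.vstack([cv2.imread(f"pics/{a}.png"),cv2.imread(f"pics/{b}.png")]),(400,600)))
cv2.imwrite("pics/bb.png",cv2.resize(np.hstack([cv2.imread(f"pics/{n}.png") for n in ("b0","b2")]),(800,300)))
E
```

```text
6.6917
```

View pics/c0.png

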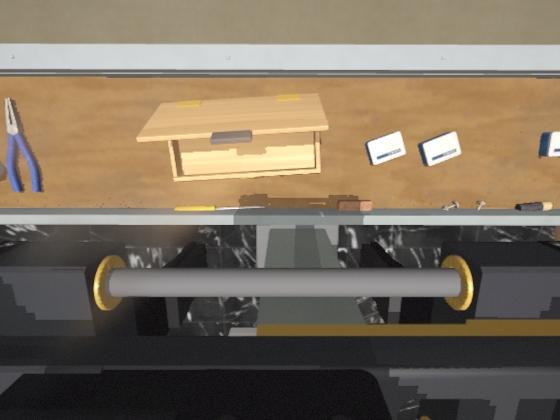

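View pics/bb.png

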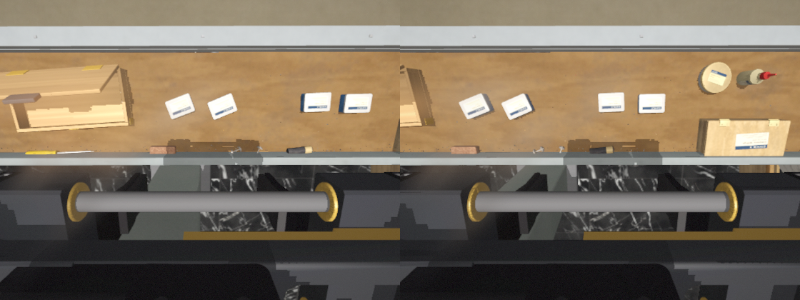

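```bash
cat >> h.py <<'E'
def boxes(cal,im,z=20):
    hsv=cv2.cvtColor(im,cv2.COLOR_BGR2HSV)
    m=((hsv[...,1]<60)&(hsv[...,2]>185)).astype(np.uint8)
    m=cv2.morphologyEx(m,cv2.MORPH_CLOSE,np.ones((7,7)))
    out=[]
    for c in cv2.findContours(m,cv2.RETR_EXTERNAL,cv2.CHAIN_APPROX_NONE)[0]:
        if cv2.contourArea(c)<150: continue
        P=onz(cal,c.reshape(-1,2)+0.0,z)
        if P[:,0].min()<375 or P[:,0].max()>572 : continue
        (cx,cy),s,a=cv2.minAreaRect((P[:,:2]*1.).astype(np.float32))
        if s[0]>s[1]: a+=90; s=s[::-1]
        # a+90 now = long side direction
        ang=(a+90+90)%180-90
        px=cv2.boxPoints(cv2.minAreaRect(c)).mean(0)
        out.append((cx,cy,s[0],s[1],ang,px))
    return sorted(out,key=lambda o:-o[1])
def load(n):
    return dict(np.load(f"pics/{n}.npz")),cv2.imread(f"pics/{n}.png")
E
python3 - <<'E'
from h import *
B={}
for n in ("c0","b0","b1","b2","b3"):
    c,im=load(n); B[n]=boxes(c,im); print(n)
    for o in B[n]: print([round(float(v),1) for v in o[:5]],np.round(o[5]))
def t(prs):
    r=[]
    for n,i in prs:
        c,_=load(n); o,d=ray(c,B[n][i][5]); r.append((o,d[0]))
    x,e=tri(r); print(prs,x.round(1),np.round(e,1))
import itertools
# match by y
ref=B["b1"]
for o in ref:
    prs=[(n,i) for n in B for i,q in enumerate(B[n]) if abs(q[1]-o[1])<15 and q[2]>28 and n!="c0"]
    t(prs)
for n in ("c0","c1"):
    c,im=load(n); g=im.max(2); hs=cv2.cvtColor(im,cv2.COLOR_BGR2HSV)
    m=((g<110)).astype(np.uint8); m[:75]=0; m[170:]=0
    nn,l,st,ce=cv2.connectedComponentsWithStats(m)
    print(n,[(st[i].tolist(),ce[i].round(1).tolist()) for i in range(1,nn) if st[i,4]>150])
cv2.imwrite("pics/cc.png",np.vstack([cv2.resize(load("c0")[1][80:190,120:345],None,fx=2.6,fy=2.6,interpolation=3),cv2.resize(load("c1")[1][80:190,200:425],None,fx=2.6,fy=2.6,interpolation=3)]))
E
```

```text
c0
[520.2, 445.6, 14.6, 48.7, -4.4] [  9. 116.]
[478.4, -88.4, 35.2, 49.1, -69.6] [387. 148.]
[477.9, -168.4, 35.4, 49.2, -67.6] [442. 148.]
[484.1, -328.3, 15.6, 37.2, 13.1] [554. 144.]
b0
[478.4, -88.8, 35.4, 49.3, -69.8] [252. 148.]
[477.9, -168.8, 35.7, 49.5, -67.9] [311. 149.]
[485.7, -347.6, 35.2, 49.3, -87.0] [444. 142.]
[483.8, -423.9, 34.1, 50.1, 90.0] [502. 144.]
b1
[478.2, -88.8, 35.4, 49.1, -69.4] [192. 148.]
[477.7, -168.9, 35.4, 49.6, -67.7] [252. 149.]
[485.6, -347.9, 35.2, 48.8, -87.3] [385. 142.]
[483.8, -424.2, 34.1, 49.9, 90.0] [442. 144.]
[529.5, -541.1, 20.1, 29.9, 72.5] [536. 109.]
b2
[478.1, -88.8, 35.3, 49.0, -69.5] [103. 148.]
[477.6, -169.0, 35.2, 49.0, -67.9] [163. 149.]
[485.4, -347.9, 35.2, 49.6, -87.4] [295. 143.]
[483.7, -424.4, 34.1, 49.5, 90.0] [352. 144.]
[528.6, -540.5, 18.5, 30.6, 72.1] [443. 109.]
[411.1, -624.6, 32.3, 64.4, -86.6] [492. 197.]
b3
[478.1, -89.0, 35.1, 49.3, -69.7] [ 45. 149.]
[477.4, -169.2, 35.4, 49.3, -67.9] [104. 149.]
[485.3, -347.9, 35.3, 49.3, -87.4] [236. 144.]
[483.4, -424.6, 34.3, 49.0, -89.9] [293. 145.]
[530.7, -536.1, 20.2, 39.8, 71.9] [379. 108.]
[411.0, -620.5, 32.3, 64.4, -86.5] [432. 198.]
[465.8, -772.3, 30.1, 101.6, 12.9] [548. 156.]
[('b0', 0), ('b1', 0), ('b2', 0), ('b3', 0)] [478.3 -88.9  20. ] [0.2 0.1 0.1 0.2]
[('b0', 1), ('b1', 1), ('b2', 1), ('b3', 1)] [ 477.8 -169.    20.1] [0.4 0.1 0.2 0.3]
[('b0', 2), ('b1', 2), ('b2', 2), ('b3', 2)] [ 485.8 -347.8   20.2] [0.2 0.2 0.1 0.3]
[('b0', 3), ('b1', 3), ('b2', 3), ('b3', 3)] [ 483.9 -424.5   20.2] [0.1 0.1 0.1 0.2]Traceback (most recent call last):
  File "<stdin>", line 16, in <module>
  File "<stdin>", line 10, in t
  File "h.py", line 14, in tri
    x=np.linalg.solve(A,b)
    r = gufunc(a, b, signature=signature)
    raise LinAlgError("Singular matrix")
numpy.linalg.LinAlgError: Singular matrix
```

```bash
python3 - <<'E'
from h import *
for n in ("c0","c1"):
    c,im=load(n); g=im.max(2)
    m=((g<110)).astype(np.uint8); m[:75]=0; m[170:]=0
    nn,l,st,ce=cv2.connectedComponentsWithStats(m)
    print(n,[(st[i].tolist(),ce[i].round(1).tolist()) for i in range(1,nn) if st[i,4]>100])
cv2.imwrite("pics/cc.png",np.vstack([cv2.resize(load("c0")[1][80:190,120:345],None,fx=2.6,fy=2.6,interpolation=3),cv2.resize(load("c1")[1][80:190,200:425],None,fx=2.6,fy=2.6,interpolation=3)]))
for p,y in [((478,-89,60),-69.6),((478,-89,10),-69.6),((478,-169,10),-67.7),((485,-348,10),-87.3),((484,-424,10),-90),((484,-424,10),90),((480,190,10),0),((480,60,10),0),((440,100,10),0),((530,120,160),0),((580,120,110),0)]:
    q=manip.ik(p,[PI,0,math.radians(y)]); print(p,y,None if q is None else np.round(q,2))
E
```

```text
c0 [([0, 75, 560, 3, 1033], [309.3, 75.5]), ([539, 132, 10, 24, 176], [543.4, 144.2])]
c1 [([2, 75, 558, 4, 1103], [275.3, 75.5]), ([0, 83, 23, 37, 574], [8.7, 102.4]), ([484, 142, 10, 23, 129], [488.2, 153.7])]
(478, -89, 60) -69.6 [-0.16  0.08  0.3   2.01 -0.03  1.05 -2.63]
(478, -89, 10) -69.6 [-0.16  0.15  0.3   2.06 -0.06  0.94 -2.61]
(478, -169, 10) -67.7 [ 0.86  0.25 -0.63  1.98  0.18  0.97 -2.61]
(485, -348, 10) -87.3 [ 0.97  0.4  -0.48  1.77  0.21  1.02 -2.68]
(484, -424, 10) -90 [ 1.    0.48 -0.4   1.65  0.21  1.06 -2.61]
(484, -424, 10) 90 [ 0.81  0.45 -0.17  1.65  0.08  1.04  0.62]
(480, 190, 10) 0 [ 0.45  0.37 -1.    1.95  0.37  1.01 -2.29]
(480, 60, 10) 0 [ 0.56  0.23 -0.8   2.03  0.2   0.96 -1.91]
(440, 100, 10) 0 [ 0.55  0.15 -0.87  2.1   0.15  0.95 -1.97]
(530, 120, 160) 0 [ 0.51  0.2  -0.87  1.74  0.16  1.28 -1.96]
(580, 120, 110) 0 [ 0.46  0.37 -0.87  1.68  0.3   1.23 -2.04]
```

View pics/cc.png

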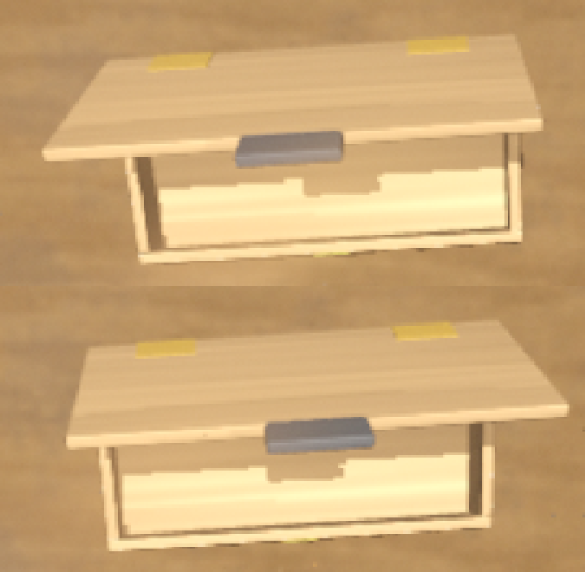

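```bash
python3 - <<'E'
from h import *
c0,c1=load("c0")[0],load("c1")[0]
pts={"frontL":((141,262),(110,263)),"frontR":((522,241),(490,240)),"lidFL":((45,159),(68,160)),"lidFR":((541,129),(568,129)),"tab":((290,162),(320,165)),"hL":((108,60),(88,62)),"hR":((517,36),(500,36))}
for k,(a,b) in pts.items():
    a=np.array(a)/2.6+(120,80); b=np.array(b)/2.6+(200,80)
    r=[]
    for c,p in ((c0,a),(c1,b)):
        o,d=ray(c,p); r.append((o,d[0]))
    x,e=tri(r); print(k,x.round(1),np.round(e,1))
    if k[0]=='f': print(onz(c0,a,32).round(1),onz(c1,b,32).round(1))
E
```

```text
frontL [431.7 217.6  33. ] [0.1 0.1]
[[431.4 218.   32. ]] [[431.6 217.8  32. ]]
frontR [443.4   6.   26.9] [0.2 0.2]
[[443.8   6.7  32. ]] [[444.3   7.8  32. ]]
lidFL [489.6 221.5 125.9] [0.2 0.2]
lidFR [502.3  12.1 128.1] [0. 0.]
tab [488.4 116.  136.3] [0.4 0.4]
hL [537.1 225.4  33.7] [0.1 0.1]
hR [549.2  13.5  37.1] [0.1 0.1]
```

```bash
python3 - <<'E'
from h import *
yw=math.radians(3.2)
manip.command_gripper(0)
down((440,114,220),yw)
manip.move_linear([445,114,102]); print(manip.current_force())
r=manip.move_linear([600,122.5,102],rate=40,until_force=8)
print(r,manip.current_tool_pos(),manip.current_force())
E
```

```text
[ 0.51797269  0.33947127 -0.27353882]
False [599.94545968 122.54617589 102.02054391] [-0.63170776  0.52247191  1.07008319]
```

```bash
python3 - <<'E'
from h import *
c,im=snap("wrist","w1"); c2,i2=snap("scene","s1")
cv2.imwrite("pics/w1s.png",np.hstack([cv2.resize(im,(400,300)),cv2.resize(i2[130:290,170:390],(400,290)).copy() if 0 else cv2.resize(i2[120:285,170:390],(400,300))]))
E
```

```text
(no output)
```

View pics/w1s.png

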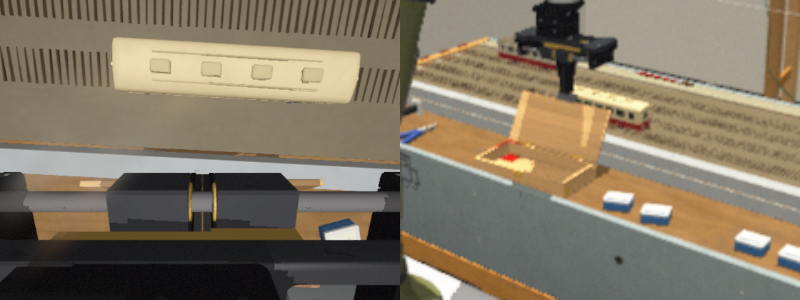

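```bash
python3 - <<'E'
from h import *
c=imaging.calibration("scene")
p=c["mtx"]@(c["R"]@manip.current_tool_pos()+c["t"]); p=p[:2]/p[2]; print(p, (p-(170,120))*(400/220,300/165)+(400,0))
i2=imaging.get_image("scene")
cv2.imwrite("pics/s2.png",cv2.resize(i2[120:240,205:325],(600,600),interpolation=cv2.INTER_CUBIC))
E
```

```text
[262.09507433 178.68219722] [567.44558969 106.69490404]
```

View pics/s2.png

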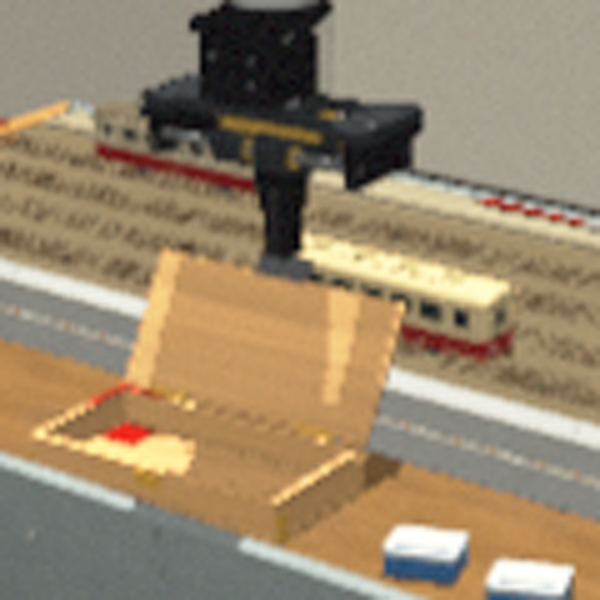

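```bash
python3 - <<'E'
from h import *
c=imaging.calibration("scene")
v=np.array([-math.sin(.056),math.cos(.056),0]);u=np.array([math.cos(.056),math.sin(.056),0]);H=np.array([541,119.5,33])
for k,px,s in (("R",(402,305),-106),("L",(165,252),106),("tab",(290,263),0),("hR",(362,450),-106),("frontR",(280,540),-106)):
    o,d=ray(c,np.array(px)/5+(205,120)); d=d[0]
    t=((H+v*s-o)@v)/(d@v); P=o+d*t; print(k,P.round(0),"r",round((P-H)@u,1),"h",round(P[2]-33,1))
c,im=snap("top","t2"); cv2.imwrite("pics/t2c.png",cv2.resize(im[165:245,185:295],(770,560),interpolation=cv2.INTER_CUBIC))
print(manip.current_joint_efforts())
E
```

```text
R [597.  16. 118.] r 50.4 h 84.5
L [590. 228. 114.] r 55.5 h 81.3
tab [607. 123. 123.] r 66.1 h 89.7
hR [546.  14.  29.] r -1.0 h -4.2
frontR [451.   8.   1.] r -96.5 h -31.5
[ 1.14619124e-01 -4.25839841e+01 -8.05538982e+00 -2.87878758e+01
  1.26276696e-01 -2.95266816e-01 -2.03584545e-04]
```

View pics/t2c.png

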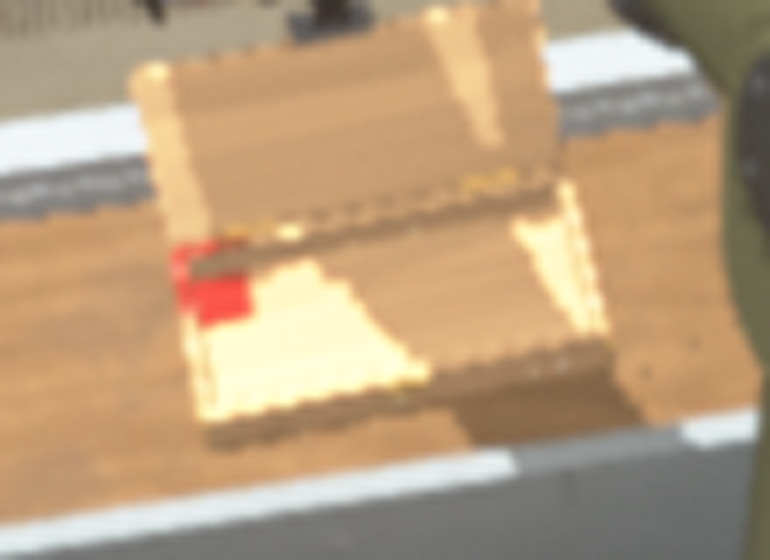

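```bash
python3 - <<'E'
from h import *
manip.move_linear([599.9,122.5,200],rate=60); print(manip.current_force(),manip.current_opening())
manip.move_linear([480,117,280])
manip.dwell(.2)
c,im=snap("wrist","w3"); print(manip.current_time())
cv2.imwrite("pics/w3c.png",cv2.resize(im[0:220,40:480],(800,400),interpolation=cv2.INTER_CUBIC))
E
```

```text
[ 0.20465068 -0.09088077  0.85039001] 0.37939757499498566
16.95
```

View pics/w3c.png

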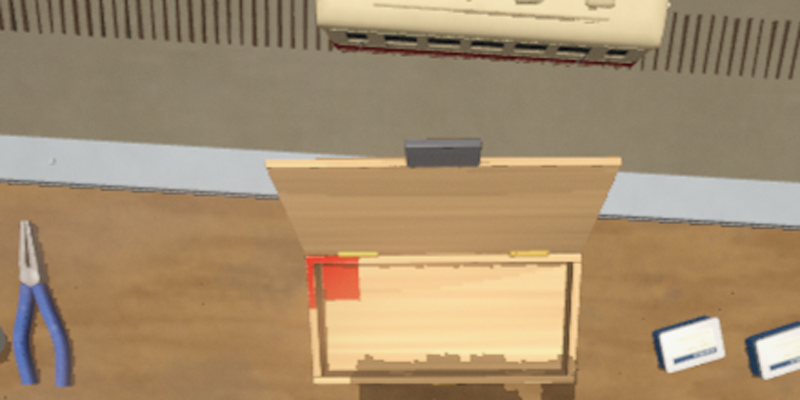

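```bash
python3 - <<'E'
from h import *
manip.move_linear([480,57,280]); manip.dwell(.2)
cB,b=snap("wrist","w4")
cA,a=load("w3")
names=["BL","BR","FL","FR","lidL","lidR","tabL","tabR","redF"]
p=np.float32([(308,256),(580,254),(315,382),(575,382),(268,161),(620,159),(406,141),(480,140),(360,299)])
p=(p/1.818+(40,0)).astype(np.float32)
ga,gb=cv2.cvtColor(a,6),cv2.cvtColor(b,6)
cr=(cv2.TERM_CRITERIA_EPS+cv2.TERM_CRITERIA_MAX_ITER,30,.01)
p=cv2.cornerSubPix(ga,p.reshape(-1,1,2),(3,3),(-1,-1),cr)
g=[]
for q in p.reshape(-1,2):
    # shift guess using plane z=32/120
    i=len(g); z=32 if i<4 else (0 if i==8 else 118)
    X=onz(cA,q,z)[0]; w=cB["mtx"]@(cB["R"]@X+cB["t"]); g.append(w[:2]/w[2])
g=np.float32(g).reshape(-1,1,2)
p2,st,er=cv2.calcOpticalFlowPyrLK(ga,gb,p,g.copy(),winSize=(13,13),maxLevel=0,flags=cv2.OPTFLOW_USE_INITIAL_FLOW)
for n,x,y,s in zip(names,p.reshape(-1,2),p2.reshape(-1,2),st):
    r=[(lambda t:(t[0],t[1][0]))(ray(c,q)) for c,q in((cA,x),(cB,y))]
    X,e=tri(r); print(n,x.round(1),y.round(1),s,X.round(1),np.round(e,1),onz(cA,x,32)[0].round(1),onz(cB,y,32)[0].round(1))
E
```

```text
BL [207.9 141.6] [165.5 139. ] [1] [531.  223.7  38. ] [0. 0.] [530.8 225.1  32. ] [530.8 225.9  32. ]
BR [359.1 139.3] [317.3 137.4] [1] [545.6  14.1  30. ] [0.2 0.2] [545.9  14.6  32. ] [545.4  14.3  32. ]
FL [211.7 209.9] [172.  207.6] [1] [432.3 220.1  31.5] [0.1 0.1] [432.6 219.9  32. ] [432.4 219.9  32. ]
FR [356.5 209.1] [317.7 206.9] [1] [443.7   3.6  21.5] [0.1 0.1] [446.    6.3  32. ] [446.2   5.   32. ]
lidL [186.2  91.3] [132.8  87.9] [1] [586.3 229.1 113.9] [0. 0.] [595.  253.9  32. ] [594.9 267.1  32. ]
lidR [381.7  87.6] [327.6  84.8] [1] [601.6  17.3 117.5] [0.1 0.1] [614.4  -7.5  32. ] [614.4   6.6  32. ]
tabL [263.3  77.6] [207.6  74.1] [1] [603.2 144.6 125.7] [0. 0.] [617.9 151.1  32. ] [618.  166.8  32. ]
tabR [305.1  79.6] [250.2  76.6] [1] [604.2 100.6 121.7] [0.1 0.1] [618.6  95.5  32. ] [618.4 110.4  32. ]
redF [237.3 164.4] [198.5 162.3] [1] [498.3 187.4   4.4] [0.1 0.1] [501.4 183.5  32. ] [501.1 180.1  32. ]
```

```bash
python3 - <<'E'
from h import *
down((465,-30,200),0)
manip.move_linear([465,-30,40])
r=manip.move_linear([465,-30,-6],rate=15,until_force=4); print(r,manip.current_tool_pos(),manip.current_force())
manip.move_linear([465,-30,15])
# probe case right outer wall (at y~6)
r=manip.move_linear([465,2,15],rate=15,until_force=4); print(r,manip.current_tool_pos(),manip.current_force())
manip.move_linear([465,-30,15]);manip.move_linear([465,-30,200])
E
```

```text
False [465.04239303 -30.00391613  -5.95165769] [ 0.81786899  0.13777946 -0.52340644]
False [464.97102033   1.9171228   14.98009805] [ 0.33559266  0.10565416 -0.4326197 ]
```

```bash
python3 - <<'E'
from h import *
manip.move_linear([465,-30,20])
r=manip.move_linear([465,-30,-45],rate=15,until_force=4); print(r,manip.current_tool_pos(),manip.current_force(),manip.current_opening())
z=manip.current_tool_pos()[2]
manip.move_linear([465,-30,z+10])
if r:
    r=manip.move_linear([465,5,z+10],rate=15,until_force=3); print(r,manip.current_tool_pos(),manip.current_force())
    manip.move_linear([465,-30,z+10])
manip.move_linear([465,-30,200])
E
```

```text
True [465.00547143 -30.01951332 -31.15827167] [-0.5477537  -0.20394489  4.09472356] 0.3604314175748111
True [464.72375694  -1.06464688 -21.44878796] [ 0.00635191 -0.32620879  1.71569812]
```

```bash
python3 - <<'E'
from h import *
for yaw in (0,PI/2):
    down((470,-255,150),yaw); manip.move_linear([470,-255,0])
    res=[]
    for s in (400,-120):
        tgt=585 if s>0 else 365
        manip.move_linear([550 if s>0 else 395,-255,0])
        r=manip.move_linear([tgt,-255,0],rate=12,until_force=3); res.append((r,manip.current_tool_pos()[0].round(2),manip.current_force().round(1).tolist()))
        manip.move_linear([470,-255,0])
    print(yaw,res,"mid",(res[0][1]+res[1][1])/2-470,"halfthick",100-(res[0][1]-res[1][1])/2)
    manip.move_linear([470,-255,150])
print(manip.current_time())
E
```

```text
0 [(True, np.float64(562.37), [0.4, 0.3, 0.5]), (True, np.float64(396.19), [0.5, -0.2, 1.1])] mid 9.279999999999973 halfthick 16.909999999999997
1.5707963267948966 [(True, np.float64(560.89), [0.5, 0.9, 0.2]), (True, np.float64(394.16), [0.7, -0.0, 0.6])] mid 7.524999999999977 halfthick 16.63500000000002
51.4417
```

```bash
python3 - <<'E'
from h import *
for yaw in (PI/2,0):
    down((470,-255,150),yaw); manip.move_linear([470,-255,0])
    res=[]
    for a,tgt in ((552,580),(395,366)):
        manip.move_linear([a,-255,0]); manip.dwell(.5)
        r=manip.move_linear([tgt,-255,0],rate=12,until_force=3); res.append((r,manip.current_tool_pos()[0].round(2)))
        manip.dwell(.3); res.append(manip.current_force().round(1).tolist())
        manip.move_linear([470,-255,0])
    print(yaw,res)
    manip.move_linear([470,-255,150])
print(manip.current_time())
E
```

```text
1.5707963267948966 [(True, np.float64(560.93)), [0.6, 0.1, 0.8], (True, np.float64(394.2)), [1.8, 0.1, 0.8]]
0 [(True, np.float64(562.4)), [1.1, 0.7, -0.1], (True, np.float64(396.21)), [-0.4, 0.5, -0.4]]
69.6333
```

```bash
cat >> h.py <<'E'
YC=math.radians(3.8); U=np.array([math.cos(YC),math.sin(YC)]); W=np.array([-math.sin(YC),math.cos(YC)])
CO=np.array([527.6,219.0]); TIP=31
def cp(x,y): return CO+x*U+y*W            # corner frame -> world
def P(xy,ztip): return [float(xy[0]),float(xy[1]),ztip-TIP]
def dn(xy,zt,yaw): manip.movep(P(xy,zt),[PI,0,yaw])
def lin(xy,zt,rate=220,f=None): return manip.move_linear(P(xy,zt),rate=rate,until_force=f)
def incase():
    p=manip.current_tool_pos()[:2]-CO; return np.round([p@U,p@W],1)
YP=YC+PI
def pick(yb,name):
    dn((470,yb-100),235,math.radians(100)); manip.dwell(.15)
    c,im=snap("wrist",name)
    B=[o for o in boxes(c,im) if o[1]<-15 and 30<o[2]<40 and 44<o[3]<54]
    print("boxes",[np.round(o[:5],1).tolist() for o in B])
    o=min(B,key=lambda o:abs(o[1]-yb)); yaw=math.radians(o[4]%180)
    manip.command_gripper(55)
    dn(o[:2],60,yaw); lin(o[:2],6,120); manip.command_gripper(20)
    print("grip",manip.current_opening(),manip.current_grasp_force(),manip.current_time())
    lin(o[:2],75)
def place(k):
    yf=-17.5-35*k; t=cp(-30,yf-18)
    dn(t,75,YP); print("hold",manip.current_opening())
    lin(t,36,150); r=lin(t,12,40,4); print("down",r,manip.current_tool_pos()[2]+TIP)
    manip.command_gripper(41); lin(t,45)
def push(k):
    yf=-17.5-35*k; s=yf-18-17.5-17
    manip.command_gripper(0)
    lin(cp(-27,s),45); lin(cp(-27,s),9,120)
    r=lin(cp(-27,yf-17.5-3),9,30,5); print("ypush",r,incase(),"want y",yf-17.5-9)
    lin(cp(-27,incase()[1]-2),45)
    lin(cp(-70,yf),45); lin(cp(-70,yf),9,120)
    r=lin(cp(-50,yf),9,30,5); print("xpush",r,incase(),"want x -57")
    lin(cp(incase()[0]-2,yf),45); print(manip.current_time())
E
python3 - <<'E'
from h import *
manip.command_gripper(0)
dn((545,119),102,YC)
r=lin((605,122.5),102,40,6); print(r,manip.current_tool_pos(),manip.current_force(),manip.current_time())
manip.dwell(.3)
lin((545,119),110); lin((545,119),170)
pick(-89,"p0")
E
```

```text
True [586.162217   121.53052365  70.18500608] [-2.55450567 -1.27585456  4.54133502] 72.325
boxes [[478.1, -88.7, 35.0, 49.2, -69.6], [477.6, -168.5, 35.2, 49.0, -67.9]]
grip 34.90109554815084 30.000733137130737 78.7083
```

```bash
python3 - <<'E'
from h import *
place(0); push(0)
c,im=snap("wrist","q0")
cv2.imwrite("pics/q0.png",im)
E
```

```text
hold 34.70106337209355
down True 11.484156317078387
ypush True [-27.6 -43.7] want y -44.0
xpush True [-59.6 -17.6] want x -57
86.475
```

View pics/q0.png

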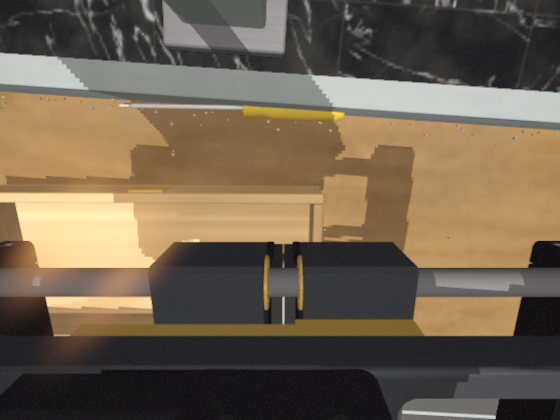

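```bash
python3 - <<'E'
from h import *
pick(-168.5,"p1")
place(1); push(1)
E
```

```text
boxes [[477.5, -168.8, 35.5, 49.2, -68.0], [479.8, -338.6, 33.0, 44.2, 68.5]]
grip 34.452735374803325 30.00052034854889 91.6
hold 34.29772291877677
down True 11.429988893836548
ypush True [-27.6 -78.5] want y -79.0
xpush True [-59.8 -52.6] want x -57
99.5333
```

```bash
cat >> h.py <<'E'
def check(name):
    dn((450,150),260,YC); manip.dwell(.15); c,im=snap("wrist",name)
    for o in boxes(c,im,25):
        if o[1]>0:
            q=np.array(o[:2])-CO; print("row",np.round([q@U,q@W],1),np.round(o[2:5],1))
    cv2.imwrite(f"pics/{name}c.png",cv2.resize(im[60:230,100:420],(800,425),interpolation=cv2.INTER_CUBIC))
E
python3 - <<'E'
from h import *
check("k1"); print(manip.current_time())
E
```

```text
row [  8.4 222.7] [13.5 45.4 -7.3]
row [-24.3 -34.4] [ 47.8  69.  -86.1]
102.0917
```

View pics/k1c.png

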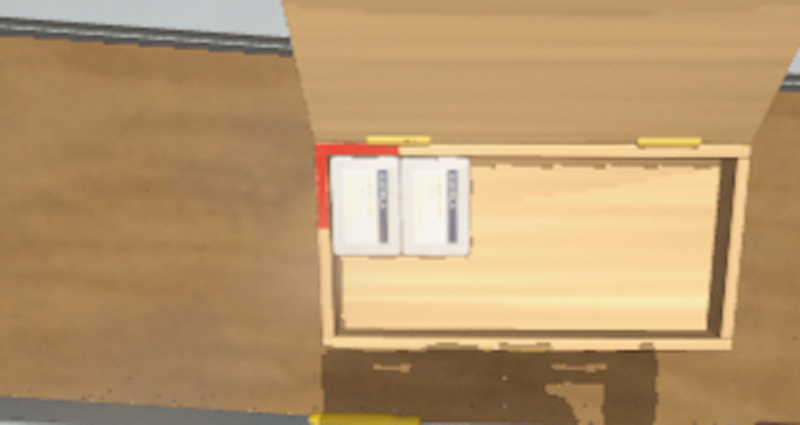

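```bash
python3 - <<'E'
from h import *
pick(-345,"p2")
place(2); push(2)
pick(-424,"p3")
E
```

```text
boxes [[485.2, -347.8, 35.4, 49.4, -87.7], [483.3, -424.0, 35.5, 49.6, -88.5]]
grip 34.717991374066436 30.000604391098022 107.6
hold 34.11089274246357
down True 11.591229760692851
ypush True [ -27.5 -113.3] want y -114.0
xpush True [-60.  -87.6] want x -57
115.9917
boxes [[483.2, -424.6, 35.4, 49.2, -88.8]]
grip 34.5263139151127 30.00049263238907 121.6583
```

```bash
python3 - <<'E'
from h import *
place(3); push(3)
check("k2"); print(manip.current_time())
E
```

```text
hold 34.70943980192301
down True 11.559482874932172
ypush True [ -27.5 -148.2] want y -149.0
xpush True [ -60.1 -122.7] want x -57
130.2083
row [  8.6 223.2] [12.3 45.4 -7.3]
row [-24.9 -69.5] [ 49.1 139.3 -86.1]
132.8333
```

View pics/k2c.png

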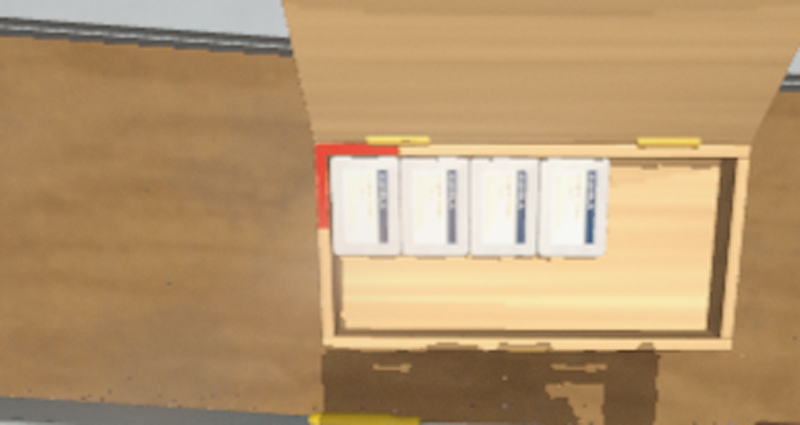

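```bash
python3 - <<'E'
from h import *
H=np.array([539.7,119.8])
def L(r,z,rate=200,f=None): return lin(H+r*U,z,rate,f)
L(0,230); L(98,230); L(98,105,120)
print(L(70,105,40,8),manip.current_force().round(1))
print(L(-35,105,70,10),manip.current_tool_pos(),manip.current_force().round(1))
for d in (48,36,24,12,4):
    p=math.radians(d); r=-84*math.cos(p)+6*math.sin(p)+8; h=84*math.sin(p)+6*math.cos(p)
    hit=L(r,33+h,45,15); print(d,hit,manip.current_force().round(1))
    if hit: break
else:
    print(L(-76,34,12,9),manip.current_tool_pos()[2]+TIP,manip.current_force().round(1))
print(manip.current_time())
E
```

```text
True [ 1.2 -0.9 -0.2]
True [621.66973531 125.20957586  76.67440195] [1.5 0.2 0.4]
48 False [0.8 0.2 0.4]
36 False [0.3 0.4 0.3]
24 False [-0.3 -0.3  0.7]
12 False [ 0.8 -0.1 -0.1]
4 False [ 0.3 -0.1 -0.1]
True 38.414010279185554 [-1.2 -0.4  6.1]
141.85
```

```bash
python3 - <<'E'
from h import *
H=np.array([539.7,119.8])
lin(H-76*U,36,12,20); print(manip.current_tool_pos()[2]+TIP,manip.current_force().round(1))
lin(H-76*U,130); dn((440,110),280,YC); manip.dwell(.2)
c,im=snap("wrist","e0"); c2,i2=snap("scene","e1"); print(manip.current_time())
cv2.imwrite("pics/e.png",np.hstack([cv2.resize(im[50:240,90:400],(400,300)),cv2.resize(i2[140:270,190:330],(400,300))]))
E
```

```text
38.355450084787236 [-1.8 -0.5  8.1]
143.5833
```

View pics/e.png

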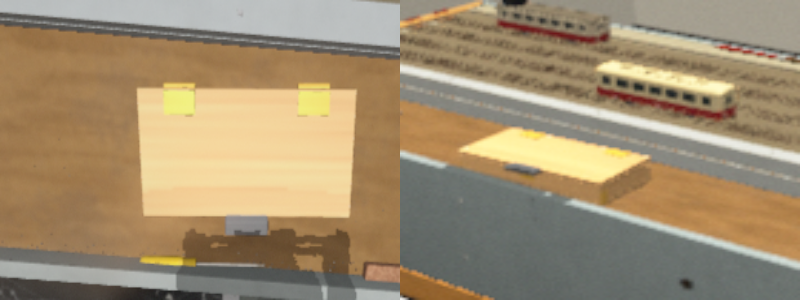

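```bash
python3 -c "
from h import *
print(manip.close_job())"
```

```text
the job is handed in; nothing more can be done
None
```

I handed the job in at about 144 s: all four boxes are packed in a tight row from the red corner along the far wall, and the lid went back onto its stop and is now shut. No verdict came back at hand-in; the row measured 139 mm in the last picture before closing, and I saw nothing touch the bottles, tin or pliers but did not re-measure them.

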